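Tare the balance through its touch-free sensor

TASK

Tare the balance with the empty dish on its pan: with the fingertips, push the sliding glass lid of the draft shield fully shut, without gripping its grip rail. Then point from above at the right-hand touch-free sensor of the balance's terminal (right as the robot sees the terminal's front), holding the fingertips about 3 cm above it for a good two seconds without touching the terminal, and draw the hand well away. Keep the hand away from the left-hand sensor and leave the dish, box, bottle and weights where they are.

Things in the scene. Friction and masses are not known exactly. Their poses are not given: they have to be found in the camera images.
- balance: White laboratory balance, fixed, 290 mm deep, 190 mm wide, front towards the robot. Origin on the table under the centre of the weighing chamber; x to its rear, y to its left, z up. Glass chamber 176 x 172 mm on the 80 mm high base, open-topped when the lid is back; behind it a white housing, x = 91 to 189 mm, 226 mm high. Lid rails at y = +-88 mm, tops at 240 mm.
- lid (a joint): Opening of the chamber's flat glass lid (176 x 166 x 5 mm, underside 230 mm above the table), m. 0 = fully shut (hard end stop), up to 0.13 = back over the rear housing. It slides level along the balance's x axis, shutting towards the balance's front (-x), takes about 1.5 N and stays where it is left.
- lid_grip (a point): Centre of the top edge of the grip rail on the lid, 257 mm above the table; moves with the lid (at balance x = -60 mm, y = 0 when shut). A grey upright bar across the lid: 96 mm long (balance y), 12 mm thick (balance x), 22 mm tall above the glass. To shut the lid, push its far side (away from the robot) towards the balance's front.
- pan (a point): Centre of the top of the round steel weighing pan (110 mm across), 92 mm above the table, on the balance's axis.
- dish: Empty white weighing dish with flaring sides, 80 mm square at the rim, 22 mm tall, 20 g, loose on the pan; origin at the centre of its underside.
- terminal: The balance's separate white terminal, fixed, 126 mm deep (x), 210 mm wide (y), left or right of the balance. Its front with keys and green display slopes towards the robot; behind that a level strip, 40 mm deep, 60 mm above the table, has a touch-free sensor at each end. Origin on the table under its centre; x to its rear, y to its left as seen from the robot, z up.
- sensor_right (a point): The right-hand touch-free sensor: a round black window with steel rim, 25 mm across, flush in the level strip 60 mm above the table, at terminal x = +45, y = -80 mm; z up. It reads a hand held 10 to 55 mm above it (fingertips), within 20 mm sideways.
- sensor_left (a point): The left-hand touch-free sensor, alike, at terminal x = +45, y = +80 mm. It reacts to a hand within 30 mm sideways and 60 mm above it.
- clip_box: Bystander: pale storage box with white lid and black end clips, 140 x 200 x 68 mm, 0.7 kg, loose, on the other side of the balance from the terminal; origin at the centre of its underside.
- wash_bottle: Bystander: white wash bottle, 68 mm across, 205 mm tall with its bent spout, loose, to the right of the balance; origin at the centre of its underside.
- weight_big: Bystander: steel calibration weight with knob, 33 mm across, 53 mm tall, 200 g, loose, on the table to the left of the balance; origin at the centre of its underside.
- weight_small: Bystander: smaller steel weight, 25 mm across, 48 mm tall, 100 g, loose, on the table to the left of the balance; origin at the centre of its underside.

How it is judged (in metres and radians):
On the way, in this order (a step that is already met when the one before it is completed fails the run):
1. the lid is fully shut (value of joint lid below 0.004 m), for 0.2 s.
2. the fingertips are held just above the right-hand sensor for 1.5 s (horizontal distance between the grasp point and sensor_right below 0.02 m and z of the grasp point in the frame of sensor_right between 0.027 and 0.075 m), for 1.5 s.
At the end, for the whole second after the job is handed in: The lid is within 4 mm of fully shut, the tool point is more than 10 cm from both sensors, and the dish rests on the pan (value of joint lid below 0.004 m and distance between the grasp point and sensor_right above 0.1 m and distance between the grasp point and sensor_left above 0.1 m and horizontal distance between dish and pan below 0.025 m and z of dish in the frame of pan below 0.004 m and linear speed of dish below 0.02 m/s); the robot touches nothing.
It fails at once if the terminal is touched (contact force between any of the fingers, the arm and terminal above 0.5 N).
It fails at once if the lid's grip rail is pinched (both its faces pressed) (contact force between the fingers and lid_c4 above 2 N and contact force between the fingers and lid_c3 above 2 N).
It fails at once if the tool point comes over the left-hand sensor (within 30 mm sideways and 80 mm above) (horizontal distance between the grasp point and sensor_left below 0.03 m and z of the grasp point in the frame of sensor_left between -0.05 and 0.08 m).
It fails at once if the arm or the gripper's body, not the fingers, touches the balance (contact force between the arm and balance above 1 N).
It fails at once if the dish, the box, the bottle or a weight is lifted or moved by 8 mm (distance of any of dish, clip_box, wash_bottle, weight_big, weight_small from where it was at the start of the episode above 0.008 m).
It also fails if it takes over 54 s, if anything falls off the work surface, if the arm or the gripper's body presses on something with over 40 N, if the wrist force passes 120 N, or if a joint passes its speed limit or range.

ROBOT

A 6-joint arm with a two-finger parallel gripper is mounted at the origin on the work surface. World frame = base frame: x ahead of the robot, y to its left, z up, the work surface at z = 0. Lengths are in mm, angles in rad, forces in N, time in s.
With the tool pointing down it reaches from about 300 to 775 mm from the base axis. Payload 14.6 kg.
Tool frame: the origin (TCP) lies between the finger pads, 19 mm behind the fingertips; this is the grasp point; z points along the fingers, y is the line along which they close (so a half turn about z gives the same grasp; the last joint's range is limited). The gripper opens to 94 mm and grips with 3 to 60 N. Pads are 16 mm wide; open, the fingers measure 119 mm over their backs; the gripper's body (75 mm by 177 mm) begins 78 mm behind the grasp point.
Start: joints at [1.178, 0.3, 1.521, -0, 1.321, -0.067], TCP at [176.034, 521.058, 224.246] pointing down, gripper open.
Joint ranges: [-3.03, 3.03], [-0.79, 2.21], [0.23, 2.52], [-1.04, 4.18], [0, 3.07], [-2.55, 2.55]. Speed limits (rad/s): [2.22, 2.22, 2.57, 3.14, 3.14, 3.14].

INTERFACE

Orientations are given as [roll, pitch, yaw] about the fixed x, y, z axes, in that order (R = Rz(yaw) Ry(pitch) Rx(roll)).
In Python, from cell import manip, eyes, ticket gives the robot as it stands. The module is installed in compiled form; this text tells all that it offers.
- The arm moves only by the tool arm_command, never from a script. Its argument "plan" is a list of rows, each a list of 5 numbers: the opening, from -1 (shut) to 1 (fully open), then the shift along the tool's x, y, z in m, then the turn about the tool's z in rad. In form: [[jaw, dx, dy, dz, roll], ...]. A call has 1 to 20 rows; each row shifts and turns the commanded pose from where the row before left it, along the tool's axes as they then stand; what a row does not reach is not made up. A row lasts 1/8 s, in which the tool goes at most 62.5 mm and 10.7 degrees, less where a joint would pass 70% of its speed; a pose out of reach is approached as far as the arm can. A call is refused whole if a number of a shift passes 0.0625 or a number of a turn 0.188, either way. A call with a gripper value outside its range is refused whole. The fingers move at their own pace and stop on an object; "newtons" is the grip in N (left out, the last holds). Time passes only in rows, so rows that do not move let the fingers close. It gives the time, the measured TCP pose, the force, the opening and the grip force at its end, in the units of the state.
- manip.read_state(): the state, without advancing time (a new reading comes with each control period).
- eyes.camera(name): name is "scene" or "side" or "wrist"; returns a dict with "img" (400x640x3 uint8, blue, green, red), "z_map" (400x640 float32, mm along the optical axis (not along the pixel's ray), 0 where there is no reading), "fx", "fy", "cx", "cy" (pixels), "dist" ([k1, k2, p1, p2, k3] as OpenCV has them; the pictures are not rectified), "eye" and "orientation" of the camera in the world. Camera axes: x right, y down, z forward; pixel columns grow to the right and rows downward; lengths in mm; the calibration is good to about 2 mm. A picture is of the moment at which its call begins.
- ticket.sign_off(): hands the job in; it is judged then, once.
The state is a dict: "clock": time; "joints": joint angles; "qd": joint speeds; "effort": joint torques, N m; "eef_pos": TCP position; "eef_rot": TCP orientation; "wrist_force": force on the tool from outside, world axes, zero at the start; "moment": the same for the moment, N m; "finger_gap": finger opening in mm; "finger_force": force on a finger pad.
Only numpy, scipy, OpenCV 4.12 (cv2) and the standard library are available. Lean on these libraries where they do the work, as an engineer would, in place of code of your own. Each camera call takes 0.05 s, during which the arm holds its last target. There are 200 camera calls.

## Working session

There is one attempt and no reset: what is moved stays moved. The work goes in short steps, Python scripts to look and compute and a tool call to move; the robot and the scene stay as the last step left them, time stands still between calls to the robot, and variables do not carry over. Pictures are saved under pics/ and viewed, at most 10 in all, crops included, and the job is handed in when it is done.

Besides the shell and the picture viewer there is one more tool, called after "Request:" by a JSON object that holds its "name" and its "arguments", one argument or row to a line. arm_command: Moves the arm, as the interface text tells. Its arguments: {"type":"object","properties":{"plan":{"type":"array"},"newtons":{"type":"number"}},"required":["plan"]}

```bash
mkdir -p pics; cat > h.py <<'E'
import numpy as np, cv2
from cell import manip, eyes, ticket
from scipy.spatial.transform import Rotation as R
def cam(n):
    c=eyes.camera(n)
    o=np.array(c["orientation"],float)
    c["K"]=np.array([[c["fx"],0,c["cx"]],[0,c["fy"],c["cy"]],[0,0,1.]])
    c["R"]=o if o.shape==(3,3) else R.from_euler('xyz',o).as_matrix()
    c["d"]=np.array(c["dist"],float); c["e"]=np.array(c["eye"],float)
    return c
def rays(c,uv):
    p=cv2.undistortPoints(np.array(uv,float).reshape(-1,1,2),c["K"],c["d"]).reshape(-1,2)
    return np.c_[p,np.ones(len(p))]@c["R"].T
def onz(c,uv,z):
    r=rays(c,uv); return c["e"]+r*((z-c["e"][2])/r[:,2])[:,None]
def depth(c,uv):
    uv=np.array(uv).reshape(-1,2); z=c["z_map"][uv[:,1].astype(int),uv[:,0].astype(int)]
    return c["e"]+rays(c,uv)*z[:,None]
E
python3 - <<'E'
from h import *
import pickle
for n in ["scene","side"]:
    c=cam(n); cv2.imwrite(f"pics/{n}0.png",c["img"]); pickle.dump(c,open(n+".pkl","wb")); print(n,c["e"],c["orientation"],c["fx"])
print(manip.read_state())
E
```

```text
scene [ 593.89032724  373.90983677 1345.68742094] [-2.82420541 -0.00829331  3.03290065] 496.4555162884818
side [ 888.95491309   28.77996831 1239.81510248] [-2.80155313  0.0051108   1.64698811] 497.8005141915149
{'clock': 0.1, 'joints': array([ 1.17839330e+00,  3.00404966e-01,  1.52147534e+00, -1.67165599e-05,
        1.32070774e+00, -6.65933745e-02]), 'qd': array([ 5.84365900e-04, -2.91212530e-05, -1.94093662e-03,  5.60294190e-04,
       -3.34597474e-04, -6.98554344e-04]), 'effort': array([-5.05024018e-04, -5.32645833e+01, -3.53282225e+01,  7.08885561e-02,
        2.35523534e-02, -9.07132085e-05]), 'eef_pos': array([175.967814  , 520.8780223 , 223.76732862]), 'eef_rot': array([-3.14059838e+00, -5.00814427e-05,  2.81578712e+00]), 'wrist_force': array([ 0.0594673 ,  0.0433503 , -0.92098451]), 'moment': array([-0.0029986 , -0.0187926 , -0.01531177]), 'finger_force': 0.0, 'finger_gap': 93.838267189734}
```

View pics/scene0.png

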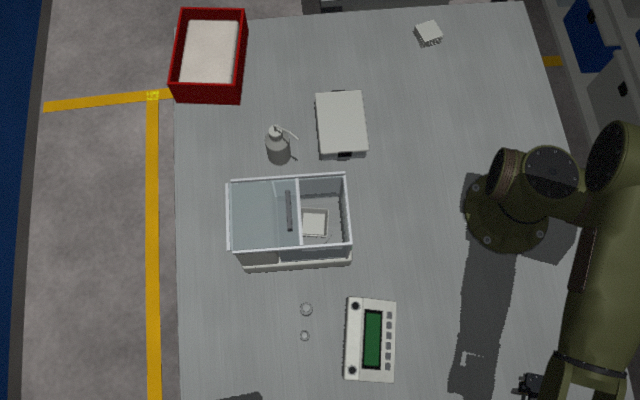

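View pics/side0.png

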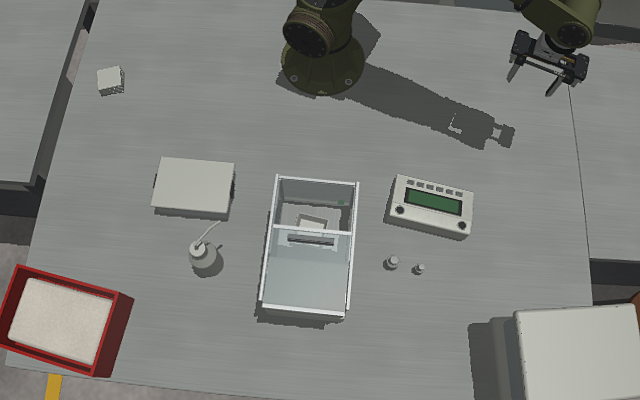

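The scene view shows the balance centred near (290,215), with its grip rail at about (289,211). The terminal is at about (370,340), with sensors at (355,306) (right) and (352,370) (left). The side view shows the rail at about (312,240) and the sensors at (400,210) and (460,234).

```bash
python3 - <<'E'
from h import *
import pickle
S=pickle.load(open("scene.pkl","rb"));D=pickle.load(open("side.pkl","rb"))
def blob(c,u,v,w,h,th,inv=True):
    g=cv2.cvtColor(c["img"],cv2.COLOR_BGR2GRAY)[v-h:v+h,u-w:u+w]
    m=(g<th).astype(np.uint8); n,l,s,ce=cv2.connectedComponentsWithStats(m)
    k=1+np.argmax(s[1:,4]); print(s[k]+[u-w,v-h,0,0,0],g.min(),np.median(g)); return (ce[k]+[u-w,v-h])
for nm,(a,b) in {"right":((355,306),(400,210)),"left":((352,370),(460,234))}.items():
    for c,p in((S,a),(D,b)): 
        q=blob(c,*p,8,8,70); print(nm,q,onz(c,[q],60).round(1),depth(c,[q]).round(1))
for c,p,w,h in((S,(289,211),9,26),(D,(312,240),28,9)):
    q=blob(c,*p,w,h,110); print("rail",q,onz(c,[q],257).round(1),depth(c,[q]).round(1))
a=cv2.resize(S["img"][165:275,215:365],None,fx=4,fy=4,interpolation=2); b=cv2.resize(D["img"][165:330,250:370],None,fx=3,fy=3,interpolation=2)
o=np.zeros((500,780,3),np.uint8);
a=cv2.resize(a,(400,293));o[:293,:400]=a;o[:495,410:770]=b;cv2.imwrite("pics/crop.png",o)
E
```

```text
[352 302   7   7  37] 24 166.5
right [354.89189189 305.27027027] [[474.4 222.5  60. ]] [[474.1 222.1  57.2]]
[396 207   8   7  37] 41 178.5
right [399.48648649 209.59459459] [[475.2 224.6  60. ]] [[474.6 224.9  58.3]]
[349 367   7   7  34] 26 167.0
left [351.82352941 369.82352941] [[502.4 381.   60. ]] [[502.8 381.   64.9]]
[459 226   7   3  14] 41 106.0
left [461.92857143 226.64285714] [[508.7 382.9  60. ]] [[508.3 383.3  58.8]]
[285 190   8  42 246] 38 124.0
rail [288.52439024 210.51626016] [[616.9  13.8 257. ]] [[616.9  13.6 256.2]]
[287 238  47   8 163] 44 146.0
rail [309.90797546 241.34969325] [[626.3  10.1 257. ]] [[625.5  10.1 254. ]]
```

View pics/crop.png

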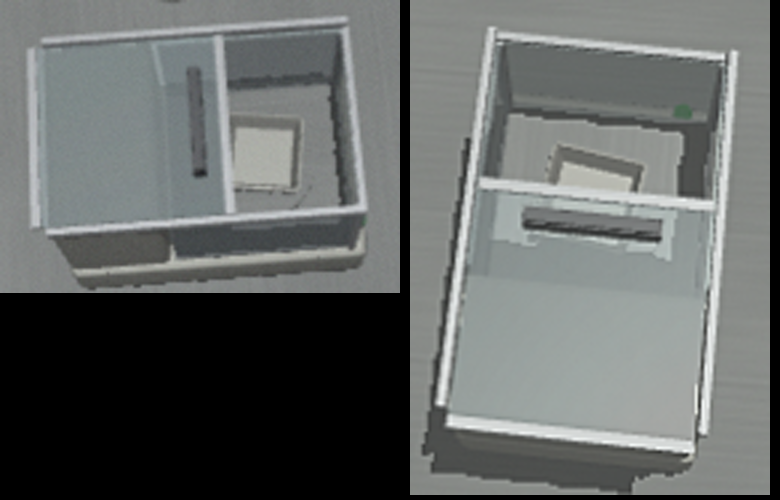

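The crops show the lid open roughly 90 mm, its white front strip forward of the grey rail, and the dish under the front half. I'll use depth to refine the rail pose and the balance axis.

```bash
python3 - <<'E'
from h import *
import pickle
for n in("scene","side"):
    c=pickle.load(open(n+".pkl","rb"))
    v,u=np.mgrid[150:340,200:380]; uv=np.c_[u.ravel(),v.ravel()]
    P=depth(c,uv); P=P[c["z_map"][uv[:,1],uv[:,0]]>0]
    A=P[(abs(P[:,0]-615)<40)&(abs(P[:,1]-12)<75)&(P[:,2]>247)&(P[:,2]<266)]
    def rect(A): r=cv2.minAreaRect(A[:,:2].astype(np.float32)); return np.round(r[0],1),np.round(r[1],1),round(r[2],1),len(A)
    print(n,"rail",rect(A),np.median(A[:,2]))
    B=P[(P[:,2]>233)&(P[:,2]<247)&(P[:,0]>400)&(abs(P[:,1])<160)]; print("top",rect(B)); print(cv2.boxPoints(cv2.minAreaRect(B[:,:2].astype(np.float32))).round())
    for i,j in [(0,0)]: pass
S=pickle.load(open("scene.pkl","rb"));D=pickle.load(open("side.pkl","rb"))
# front corners of rails tops z=240
f=lambda x,y:(215+x*150/400,165+y*110/293)
print(onz(S,[f(347,20),f(366,208),f(35,228),f(30,48)],240).round(1))
g=lambda x,y:(250+(x-410)/3,165+y/3)
print(onz(D,[g(491,28),g(735,52),g(440,405),g(705,433)],240).round(1))
print("rail top",onz(D,[g(523,212),g(662,226)],257).round(1), onz(S,[f(192,68),f(203,174)],257).round(1))
print(S["e"],D["e"])
E
```

```text
scene rail (array([617.2,  10.5]), array([94.7, 12. ]), 88.3, 215) 257.1963204649214
top (array([620.8,   8.3]), array([185.2, 291.2]), 88.2, 5395)
[[472. -80.]
 [763. -89.]
 [769.  96.]
 [478. 105.]]
side rail (array([618.6,  10.1]), array([95.6, 14.2]), 87.8, 303) 255.0276091565629
top (array([622.1,   9.8]), array([183.2, 288.7]), 88.1, 5664)
[[475. -77.]
 [763. -86.]
 [769.  97.]
 [481. 106.]]
[[473.3 -73.2 240. ]
 [478.8 102.1 240. ]
 [763.4  89.7 240. ]
 [759.3 -76.4 240. ]]
[[477.  -72.8 240. ]
 [482.6 104.5 240. ]
 [750.7 -80.9 240. ]
 [756.   96.6 240. ]]
rail top [[617.7 -36.2 257. ]
 [620.5  59.  257. ]] [[616.1 -35.5 257. ]
 [615.3  61.7 257. ]]
[ 593.89032724  373.90983677 1345.68742094] [ 888.95491309   28.77996831 1239.81510248]
```

Balance yaw is about -1.8° and the rail centre is (617.5, 10.3, 257), so the lid is about 113 mm open. The sensors come out 160 mm apart, as they should. Next I rise, turn, close the jaws and go behind the rail.

Request:
{"name": "arm_command", "arguments": {
  "plan": [
    [-1,0,0,-0.042,-0.1],
    [-1,0,0,-0.042,-0.1],
    [-1,0,0,-0.042,-0.095],
    [-1,-0.035,-0.0355,0,0],
    [-1,-0.035,-0.0355,0,0],
    [-1,-0.035,-0.0355,0,0],
    [-1,-0.035,-0.0355,0,0],
    [-1,-0.035,-0.0355,0,0],
    [-1,-0.035,-0.0355,0,0],
    [-1,-0.035,-0.0355,0,0],
    [-1,-0.035,-0.0355,0,0],
    [-1,-0.035,-0.0355,0,0],
    [-1,-0.035,-0.0355,0,0],
    [-1,-0.035,-0.0355,0,0],
    [-1,-0.035,-0.0355,0,0],
    [-1,-0.035,-0.0355,0,0],
    [-1,-0.035,-0.0355,0,0],
    [-1,0,0,0,0],
    [-1,0,0,0,0]
  ]
}}

```text
clock: 2.48
eef_pos: [650.2, 9.6, 349.9]
eef_rot: [3.141, -0.001, 3.111]
wrist_force: [0.1, -0.4, 0.4]
finger_gap: -0.3
finger_force: 0.0
```

```bash
python3 - <<'E'
from h import *
c=cam("wrist"); cv2.imwrite("pics/w1.png",c["img"]); s=manip.read_state(); print(s["clock"],s["eef_pos"],s["eef_rot"],s["joints"],s["wrist_force"],s["finger_gap"])
E
```

```text
2.525 [650.06289168  10.04185621 350.38711635] [ 3.14145637e+00 -1.91300646e-05  3.11155496e+00] [-4.09318110e-02  4.90426963e-01  9.74044409e-01  1.36843751e-04
  1.67714189e+00 -1.58167592e+00] [-0.76426975 -0.12079375  0.4425219 ] 0.6379053891211882
```

View pics/w1.png

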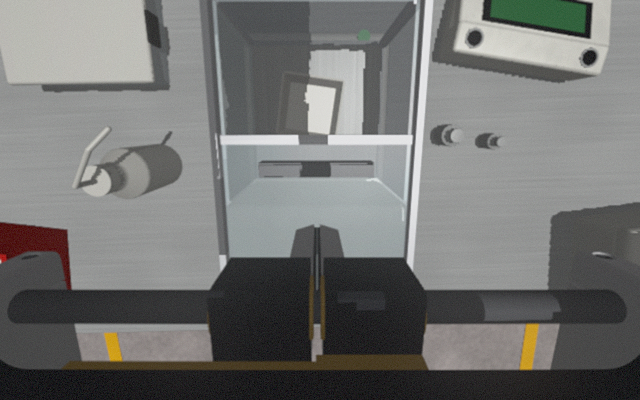

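The wrist view shows the closed fingertips at (318,230), behind the rail (columns 260-375, row 168) and centred on it. I'll lower and push gently.

Request:
{"name": "arm_command", "arguments": {
  "plan": [
    [-1,0,0,0.022,0],
    [-1,0,0,0.022,0],
    [-1,0,0,0.022,0],
    [-1,0,0,0.02,0],
    [-1,0,0,0,0],
    [-1,0.008,0,0,0],
    [-1,0.008,0,0,0],
    [-1,0.008,0,0,0],
    [-1,0.008,0,0,0],
    [-1,0.008,0,0,0],
    [-1,0.008,0,0,0],
    [-1,0.008,0,0,0],
    [-1,0,0,0,0]
  ]
}}

```text
clock: 4.15
eef_pos: [593.9, 10.9, 264.3]
eef_rot: [-3.142, -0.001, 3.111]
wrist_force: [0.8, 0.7, -1.2]
finger_gap: 0.6
finger_force: 0.0
```

Request:
{"name": "arm_command", "arguments": {
  "plan": [
    [-1,0.008,0,0,0],
    [-1,0.008,0,0,0],
    [-1,0.008,0,0,0],
    [-1,0.008,0,0,0],
    [-1,0.008,0,0,0],
    [-1,0.008,0,0,0],
    [-1,0.008,0,0,0],
    [-1,0.004,0,0,0],
    [-1,0.004,0,0,0],
    [-1,0,0,0,0]
  ]
}}

```text
clock: 5.4
eef_pos: [530.3, 12.9, 264.4]
eef_rot: [3.142, -0.0, 3.111]
wrist_force: [1.1, 0.3, -0.4]
finger_gap: 0.4
finger_force: 0.0
```

Request:
{"name": "arm_command", "arguments": {
  "plan": [
    [-1,0.003,0,0,0],
    [-1,0.003,0,0,0],
    [-1,0.003,0,0,0],
    [-1,0,0,0,0]
  ]
}}

```text
clock: 5.9
eef_pos: [521.3, 13.2, 264.2]
eef_rot: [-3.142, -0.0, 3.111]
wrist_force: [0.3, 0.0, 0.9]
finger_gap: 0.4
finger_force: 0.0
```

Request:
{"name": "arm_command", "arguments": {
  "plan": [
    [-1,0.002,0,0,0],
    [-1,0.002,0,0,0],
    [-1,0,0,0,0]
  ]
}}

```text
clock: 6.28
eef_pos: [520.0, 13.2, 264.4]
eef_rot: [3.141, 0.007, 3.111]
wrist_force: [23.7, -0.4, -9.7]
finger_gap: 0.8
finger_force: 12.3
```

Request:
{"name": "arm_command", "arguments": {
  "plan": [
    [-1,0.002,0,0,0],
    [-1,0.002,0,0,0],
    [-1,0,0,0,0],
    [-1,0,0,0,0]
  ]
}}

```text
clock: 6.78
eef_pos: [519.3, 13.2, 264.6]
eef_rot: [3.141, 0.017, 3.11]
wrist_force: [56.4, -0.5, -21.4]
finger_gap: 0.5
finger_force: 27.9
```

```bash
python3 - <<'E'
from h import *
import cv2
s=manip.read_state();print(s["eef_pos"],s["wrist_force"])
c=cam("side"); cv2.imwrite("pics/s2.png",cv2.resize(c["img"][130:340,220:480],None,fx=2.8,fy=2.8,interpolation=2))
E
```

```text
[519.33375869  13.21053731 264.64023228] [ 56.39506557  -0.45030624 -21.41683272]
```

View pics/s2.png

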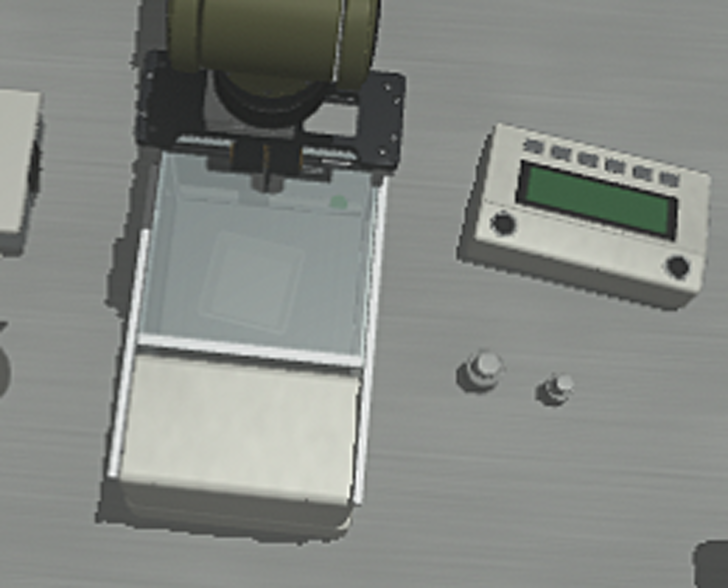

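The lid's rear edge now lies at the chamber's rear, the dish is centred at (253,285), and the hand has stopped hard against the end stop. I'll back off, rise, go above the right sensor (474.5, 223.3) and turn the hand so its narrow side faces the balance.

Request:
{"name": "arm_command", "arguments": {
  "plan": [
    [-1,-0.006,0,0,0],
    [-1,-0.006,0,0,0],
    [-1,-0.008,0,0,0],
    [-1,0,0,-0.028,0],
    [-1,0,0,-0.028,0],
    [-1,0,0,-0.03,0],
    [-1,0.014,0.042,0,0],
    [-1,0.014,0.042,0,0],
    [-1,0.014,0.042,0,0],
    [-1,0.014,0.042,0,0],
    [-1,0.014,0.042,0,0],
    [-1,0,0,0,0.175],
    [-1,0,0,0,0.175],
    [-1,0,0,0,0.175],
    [-1,0,0,0,0.175],
    [-1,0,0,0,0.175],
    [-1,0,0,0,0.175],
    [-1,0,0,0,0.175],
    [-1,0,0,0,0.175],
    [-1,0,0,0,0.175]
  ]
}}

```text
clock: 9.32
eef_pos: [470.1, 224.9, 350.2]
eef_rot: [-3.141, 0.0, 1.53]
wrist_force: [-0.3, -0.4, 0.4]
finger_gap: 0.5
finger_force: 0.0
```

```bash
python3 - <<'E'
from h import *
s=manip.read_state(); print(s["clock"],s["eef_pos"],s["eef_rot"],s["joints"],s["wrist_force"])
T=R.from_euler('xyz',s["eef_rot"]).as_matrix(); print("tool delta to sensor+49:",T.T@(np.array([474.5,223.3,109])-s["eef_pos"]))
for n in("scene","side"):
    c=cam(n);v,u=np.mgrid[120:300,230:400]; uv=np.c_[u.ravel(),v.ravel()]
    P=depth(c,uv); A=P[(P[:,0]>460)&(P[:,0]<660)&(abs(P[:,1]-12)<75)&(P[:,2]>247)&(P[:,2]<266)]
    if len(A)>5: print(n,cv2.minAreaRect(A[:,:2].astype(np.float32)),len(A))
c=cam("wrist"); cv2.imwrite("pics/w2.png",c["img"]); print(c["e"])
E
```

```text
9.325 [470.13301296 224.8746366  350.23497109] [-3.14124804e+00  1.88332632e-04  1.53001072e+00] [ 3.75882963e-01  1.70872982e-01  1.39155169e+00 -3.27505154e-05
  1.57955933e+00  4.16668325e-01] [-0.33266263 -0.44933983  0.44089793]
tool delta to sensor+49: [ -1.34983381   4.51069235 241.23368947]
scene ((504.218994140625, 13.266063690185547), (96.75982666015625, 12.174253463745117), 88.20851135253906) 220
side ((506.0285339355469, 13.573566436767578), (95.79444885253906, 13.209917068481445), 87.75653076171875) 285
[472.44565024 292.98831624 511.10307947]
```

View pics/w2.png

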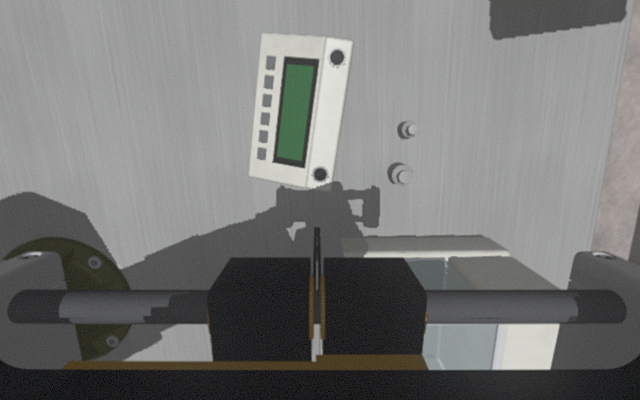

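The rail now sits at x≈504, matching the shut position. The wrist view has the right sensor at (320,174), in line with the fingers. I'll descend halfway and re-check.

Request:
{"name": "arm_command", "arguments": {
  "plan": [
    [-1,-0.001,0.0045,0.03,0],
    [-1,0,0,0.03,0],
    [-1,0,0,0.03,0],
    [-1,0,0,0.03,0],
    [-1,0,0,0.03,0],
    [-1,0,0,0,0]
  ]
}}

```text
clock: 10.22
eef_pos: [473.8, 223.4, 198.7]
eef_rot: [-3.138, 0.001, 1.539]
wrist_force: [-0.4, -0.5, -0.1]
finger_gap: 0.5
finger_force: 0.0
```

```bash
python3 - <<'E'
from h import *
c=cam("wrist"); s=manip.read_state(); print(s["clock"],s["eef_pos"])
g=cv2.cvtColor(c["img"],cv2.COLOR_BGR2GRAY); n,l,st,ce=cv2.connectedComponentsWithStats((g<70).astype(np.uint8))
for k in range(1,n):
    a,b,w,h,A=st[k]
    if A>60 and w<50 and h<50: print(st[k],onz(c,[ce[k]],60).round(1))
E
```

```text
10.275 [474.49659957 223.70307494 200.40967475]
[309 187  19  18 260] [[474.6 224.3  60. ]]
```

The wrist view confirms the sensor at (474.6, 224.3). I'll descend 91 mm and hold for over 2 s.

Request:
{"name": "arm_command", "arguments": {
  "plan": [
    [-1,0,0,0.025,0],
    [-1,0,0,0.025,0],
    [-1,0,0,0.022,0],
    [-1,0,0,0.012,0],
    [-1,0,0,0.007,0],
    [-1,0,0,0,0],
    [-1,0,0,0,0],
    [-1,0,0,0,0],
    [-1,0,0,0,0],
    [-1,0,0,0,0],
    [-1,0,0,0,0],
    [-1,0,0,0,0],
    [-1,0,0,0,0],
    [-1,0,0,0,0],
    [-1,0,0,0,0],
    [-1,0,0,0,0],
    [-1,0,0,0,0],
    [-1,0,0,0,0],
    [-1,0,0,0,0],
    [-1,0,0,0,0]
  ]
}}

```text
clock: 12.78
eef_pos: [474.5, 223.7, 109.2]
eef_rot: [-3.142, 0.0, 1.536]
wrist_force: [-0.4, -0.6, 0.0]
finger_gap: 0.5
finger_force: 0.0
```

Request:
{"name": "arm_command", "arguments": {
  "plan": [
    [-1,0,0,0,0],
    [-1,0,0,0,0],
    [-1,0,0,0,0],
    [-1,0,0,0,0],
    [-1,0,0,0,0],
    [-1,0,0,0,0],
    [-1,0,0,-0.03,0],
    [-1,0,0,-0.05,0],
    [-1,0,0,-0.05,0],
    [-1,0,0,-0.05,0],
    [-1,0,0,-0.05,0],
    [-1,0,0,-0.03,0],
    [-1,0,0,0,0],
    [-1,0,0,0,0],
    [-1,0,0,0,0],
    [-1,0,0,0,0]
  ]
}}

```text
clock: 14.78
eef_pos: [474.4, 223.7, 368.5]
eef_rot: [-3.14, 0.0, 1.536]
wrist_force: [-0.6, 0.5, 0.4]
finger_gap: 0.4
finger_force: 0.0
```

```bash
python3 - <<'E'
from h import *
s=manip.read_state(); print(s["clock"],s["eef_pos"],s["qd"].round(3))
c=cam("side"); cv2.imwrite("pics/s3.png",c["img"])
E
```

```text
14.775 [474.44131794 223.66949399 368.50867324] [ 0.001 -0.002 -0.008 -0.     0.    -0.001]
```

View pics/s3.png

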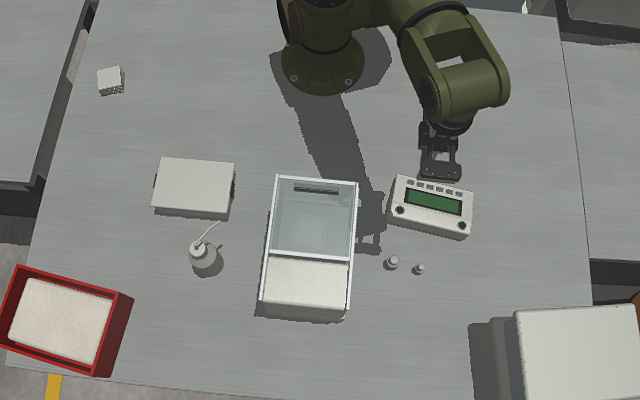

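The lid is shut (rail at (316,190)), nothing else has moved, and the hand is about 30 cm above the sensor. I'm handing in.

```bash
python3 -c "
from h import *
print(ticket.sign_off())"
```

```text
the job is handed in; nothing more can be done
None
```

The lid is pushed fully shut, the fingertips were held about 3 cm above the right-hand sensor for over two seconds, and the hand is about 30 cm clear; the job is handed in, but sign-off returned no verdict.

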